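# Load the cutlery tray under the ratchet bar of the display stand

### The arm

A 6-joint arm with a two-finger parallel gripper is mounted at the origin on the work surface. World frame = base frame: x ahead of the robot, y to its left, z up, the work surface at z = 0. Lengths are in mm, angles in rad, forces in N, time in s.
With the tool pointing down it reaches from about 300 to 775 mm from the base axis. Payload 14.6 kg.
Tool frame: the origin (TCP) lies midway between the tips of the shut fingers; the grasp point (between the pads) lies behind it (manip.grip_depth is the z of the grasp point in the tool frame, in mm); z points along the fingers, y is the line along which they close (so a half turn about z gives the same grasp; the last joint's range is limited). The gripper opens to 94 mm and grips with 3 to 60 N. Pads are 16 mm wide; open, the fingers measure 119 mm over their backs; the gripper's body (75 mm by 177 mm) begins 78 mm behind the grasp point.
Start: joints at [1.155, 0.3, 1.521, -0, 1.321, -0.067], TCP at [187.971, 516.872, 205.446] pointing down, gripper open.
Joint ranges: [-3.03, 3.03], [-0.79, 2.21], [0.23, 2.52], [-1.04, 4.18], [0, 3.07], [-2.55, 2.55]. Speed limits (rad/s): [2.22, 2.22, 2.57, 3.14, 3.14, 3.14].

### API

Orientations are given as [roll, pitch, yaw] about the fixed x, y, z axes, in that order (R = Rz(yaw) Ry(pitch) Rx(roll)).
In Python, from cell import manip gives the robot as it stands.
- The arm moves only by the shell command python3 nudge.py 'ROWS' [OPENING] [FORCE]. ROWS is 1 to 5 rows, parted by a bar, with the numbers parted by spaces; each row has 6 numbers: dx, dy, dz in mm, then a rotation vector rx, ry, rz in rad; each row is the pose to reach, as a shift and turn from the pose commanded when the command began, along the tool's axes at that moment; what a row does not reach only later rows make up. A row lasts 1/10 s, in which the tool goes at most 50 mm and 0.15 rad, less where a joint would pass 70% of its speed; a pose out of reach is approached as far as the arm can. OPENING is the finger opening in mm, set as the command begins (- or left out keeps the last). The fingers move at their own pace and stop on an object; FORCE is the grip in N (left out, the last holds). Time passes only in rows, so rows that do not move let the fingers close. It prints the time, the measured TCP pose, the force, the opening and the grip force at its end. Input that does not fit is refused with a message, and nothing moves.
- manip.read_state(): the state, without advancing time (a new reading comes with each control period).
- manip.camera(name): name is "scene" or "top"; returns (picture, depth): 400x640x3 uint8, red, green, blue; 400x640 float32, mm along the optical axis (not along the pixel's ray), 0 where there is no reading.
- manip.camera_info(name): a dict with "K" (3x3 intrinsics, pixels), "rvec" (rotation vector, rad) and "tvec" (3), from world to camera coordinates, as OpenCV has them. Camera axes: x right, y down, z forward; pixel columns grow to the right and rows downward; lengths in mm; the calibration is good to about 2 mm. A picture is of the moment at which its call begins. camera_info takes no time and is no camera call.
- manip.sign_off(): hands the job in; it is judged then, once.
The state is a dict: "clock": time; "joints": joint angles; "qd": joint speeds; "effort": joint torques, N m; "eef_pos": TCP position; "eef_rot": TCP orientation; "wrist_force": force on the tool from outside, world axes, zero at the start; "moment": the same for the moment, N m; "finger_gap": finger opening in mm; "finger_force": force on a finger pad.
Only numpy, scipy, OpenCV 4.12 (cv2) and the standard library are available. Lean on these libraries where they do the work, as an engineer would, in place of code of your own. Each camera call takes 0.05 s, during which the arm holds its last target. There are 200 camera calls.

### The job

Ratchet the display stand's retaining bar up by its blue grip until the pawl holds it high enough for the wooden cutlery tray to pass, then slide the tray along the counter into the stand's bay, and press it fully home against the rubber end stop with about 10 N, never over 25. Then press the red release pad lightly (under 20 N) so that the pawl lets the bar sink all the way down onto the tray's tongue, and let the pad spring back. Leave the other goods where they are.

Things in the scene. Friction and masses are not known exactly. Their poses are not given: they have to be found in the camera images.
- stand: Fixed stand. Origin: on the counter, mid-bay. The tray slides in from its +y side towards -y, on the counter. Yellow guide walls 20 mm high, inner faces at x = -48 and 48 mm from y = -45 to 45, flaring to x = -60 and 60 at y = 88; end stop: 30 mm high, black rubber face at y = -45, yields about 1 mm per 5 N. Grey mast 130 mm tall at x = 85, y = 60 with a sliding toothed rail
- rail (a joint): Height of rail and bar, m: 0 lowest (start), 0.072 top stop. Raised, it clicks past the pawl, which holds it at 0.018, 0.032, 0.046 or 0.060 (let go, it settles back to the last one passed); the tray needs 0.046 or more. Raising at 40 mm/s takes 15 to 25 N; with the pawl held off it sinks by itself, damped, at 25 to 50 mm/s. On the tray's tongue it reads about 0.004
- bar_mid (a point): Centre of the underside of the aluminium retaining bar above the middle of the bay. The bar is 14 x 14 mm, spans the bay from x = -50 to 85 mm at y = 60 mm in the stand's frame, and moves with the rail; underside at 6 mm plus the rail's joint value above the counter
- rail_grip (a point): Top centre of the blue grip, an upright fin on the bar above mid-bay: 36 mm long along the stand's x, 12 mm thick along its y, 45 mm tall above the bar's top. Rises with the rail; pinch it along the stand's y from above. Its top is 65 mm plus the rail's joint value above the counter
- pawl (a joint): Angle of the red sprung pawl lever, rad: 0 = resting in the teeth, about 0.22 = clear of them, 0.28 = soft stop. It flicks outwards by itself as the rail clicks up and springs back to 0 when let go
- pawl_pad (a point): Top centre of the red release pad, 30 x 30 mm, on the outer end of the pawl lever, 78 mm above the counter at rest, at x = 85, y = -24 mm of the stand. Pressed straight down it swings the pawl off the teeth: moves at 2 to 6 N, is clear about 13 mm down at 4 to 7 N, meets a soft stop 17 mm down; more than 20 N would bend it.
- tray: Loose light-wood cutlery tray, 0.35 to 0.7 kg: box 90 x 90 mm, 45 mm high, full of handles. Origin: centre of the box's underside. On its +y side a flat tongue, 50 mm wide, 10 mm thick, reaches to y = 140 mm and carries a dark grip fin. Home: its axes along the stand's, its origin on the stand's origin, its -y wall against the end stop. It starts outside the bay, on the stand's +y side
- tray_grip (a point): Top centre of the tray's dark grip fin, 50 mm above the counter, at y = 125 mm in the tray's frame: 12 mm thick along the tray's x, 30 mm long along y, 40 mm tall above the tongue; pinch it along the tray's x from above
- jar_near: glass storage jar with a steel lid, 70 mm across, 120 mm tall, on the robot's side of the stand; leave alone. Origin: centre of its underside
- jar_far: larger glass jar with a steel lid, 80 mm across, 140 mm tall, beyond the tray; leave alone. Origin: centre of its underside
- bowl: blue plastic bowl, 120 mm across, 60 mm tall; leave alone. Origin: centre of its underside
- cup: green plastic cup, 80 mm across, 90 mm tall; leave alone. Origin: centre of its underside
- spatula: spatula lying on the counter; leave alone
- spoon: spoon lying on the counter; leave alone
- lid_tray: empty red box 130 x 100 x 40 mm; leave alone. Origin: centre of its underside

How it is judged (in metres and radians):
On the way, in this order (a step that is already met when the one before it is completed fails the run):
1. the bar hangs on the pawl at the third or fourth notch, let go by the gripper (value of joint rail above 0.0435 m and contact force between the fingers and stand below 0.1 N and value of joint pawl below 0.06 rad), for 0.3 s.
2. the tray is fully home against the end stop and pressed on it with 4 N or more, the bar still up (y of tray in the frame of stand between -0.004 and 0.003 m and x of tray in the frame of stand between -0.005 and 0.005 m and angle between the y axis of tray and the y axis of stand, either way round below 0.07 rad and height (world z) of tray below 0.004 m and contact force between tray and stand above 4 N and value of joint rail above 0.0435 m and linear speed of tray below 0.02 m/s), for 0.15 s.
3. the pawl is pressed clear of the teeth (value of joint pawl above 0.15 rad), for 0.1 s.
At the end, for the whole second after the job is handed in: The tray is home in the bay (origin within -4 to +3 mm of the stand's along its y, 5 mm across, 0.07 rad, flat on the counter) and at rest; the bar lies on its tongue (rail joint below 7.5 mm), the pawl has sprung back (below 0.06 rad) (y of tray in the frame of stand between -0.004 and 0.003 m and x of tray in the frame of stand between -0.005 and 0.005 m and angle between the y axis of tray and the y axis of stand, either way round below 0.07 rad and height (world z) of tray below 0.004 m and value of joint rail between -0.002 and 0.0075 m and value of joint pawl below 0.06 rad and linear speed of tray below 0.01 m/s and velocity of joint rail between -0.005 and 0.005 m/s); the robot touches nothing.
It fails at once if the release pad or pawl is pressed with more than 20 N (contact force between the arm and pawl above 20 N).
It fails at once if the tray is forced against the stand with more than 25 N (contact force between tray and stand above 25 N).
It fails at once if the tray is lifted or tipped (angle between tray's own z axis and vertical above 0.2 rad or height (world z) of tray above 0.03 m).
It fails at once if another article is shoved more than 20 mm (distance of any of jar_near, jar_far, bowl, cup, spatula, spoon, lid_tray from where it was at the start of the episode above 0.02 m).
It also fails if it takes over 67 s, if anything falls off the work surface, if the arm or the gripper's body presses on something with over 40 N, if the wrist force passes 120 N, or if a joint passes its speed limit or range.

## Working session

There is one attempt and no reset: what is moved stays moved. The work goes in short steps, Python scripts to look and compute and a shell command to move; the robot and the scene stay as the last step left them, time stands still between calls to the robot, and variables do not carry over. Pictures are saved under pics/ and viewed, at most 12 in all, crops included, and the job is handed in when it is done.

```bash
ls; mkdir -p pics
cat > h.py <<'E'
from cell import manip
import numpy as np, cv2
def cam(n):
    p,d=manip.camera(n); return p,d
def info(n):
    i=manip.camera_info(n); K=np.array(i["K"],float);R=cv2.Rodrigues(np.array(i["rvec"],float))[0];t=np.array(i["tvec"],float).ravel();return K,R,t
def world(n,d):
    K,R,t=info(n);v,u=np.mgrid[:d.shape[0],:d.shape[1]]
    c=np.stack([(u-K[0,2])/K[0,0]*d,(v-K[1,2])/K[1,1]*d,d],-1)
    return (c-t)@R
def plane(n,u,v,z):
    K,R,t=info(n);r=R.T@np.array([(u-K[0,2])/K[0,0],(v-K[1,2])/K[1,1],1]);o=-R.T@t
    return o+r*(z-o[2])/r[2]
E
python3 - <<'E'
from h import *
s=manip.read_state();print(s, manip.grip_depth)
for n in("scene","top"):
    p,d=cam(n);cv2.imwrite(f"pics/{n}0.png",p[...,::-1]);np.savez(f"{n}0.npz",p=p,d=d)
    K,R,t=info(n);print(n,-R.T@t)
E
```

```text
cell.py
nudge.py
pics
{'clock': 0.0, 'joints': array([ 1.15539785e+00,  3.00475790e-01,  1.52159644e+00, -3.18778669e-05,
        1.32069580e+00, -6.65925781e-02]), 'qd': array([-7.14089707e-04,  1.62249655e-03, -1.26993141e-03, -1.82518900e-05,
        3.92931597e-04, -2.05995153e-03]), 'effort': array([-2.99466432e-03, -5.31803441e+01, -3.52725613e+01,  7.07658869e-02,
        2.45872897e-02, -1.16443448e-04]), 'eef_pos': array([187.87466671, 516.63056254, 204.87726233]), 'eef_rot': array([-3.14041783e+00, -4.74052521e-05,  2.79279463e+00]), 'wrist_force': array([-0.91949844, -0.06265457, -0.32749379]), 'moment': array([0.01164511, 0.00388831, 0.00925885]), 'finger_force': 0.0, 'finger_gap': 94.0747412744136} -18.8
scene [1134.55331417  497.6583812   901.32971667]
top [ 332.92354051  -23.33370597 1453.50837283]
```

View pics/scene0.png

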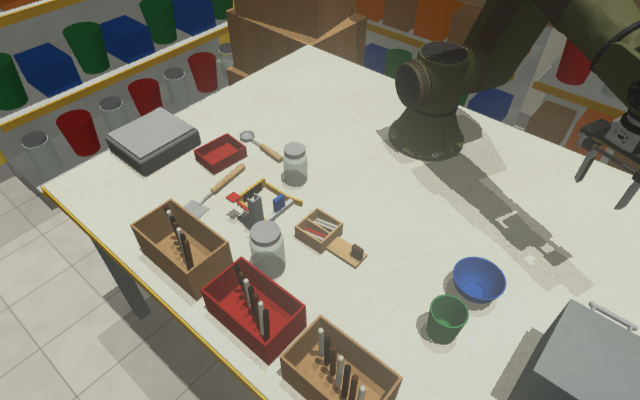

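View pics/top0.png

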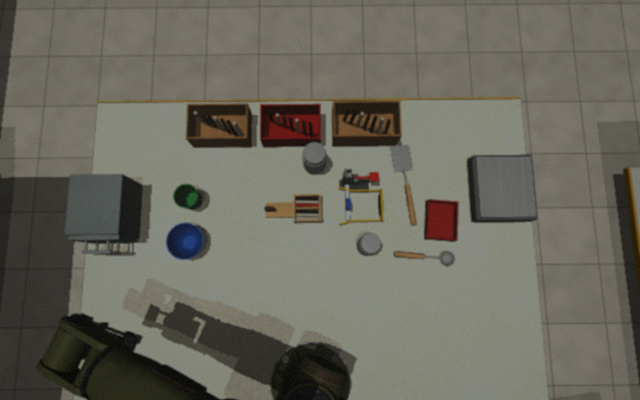

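The scene view shows the stand near (265,205), the tray near (320,230) and jars at (294,165) and (267,248). In the top view the bay is at about (363,205) opening left (+y), the red pad is near (368,180), the blue grip near (348,203), and the tray spans (265–322, 208).

Run:
```python
from h import *
z=np.load("top0.npz");p,d=z["p"],z["d"]
c=p[135:265,255:425];cv2.imwrite("pics/topc.png",cv2.resize(c,None,fx=4.5,fy=4.5,interpolation=cv2.INTER_CUBIC)[...,::-1])
s=np.load("scene0.npz")["p"];cv2.imwrite("pics/scenec.png",cv2.resize(s[150:280,210:380],None,fx=4.5,fy=4.5,interpolation=cv2.INTER_CUBIC)[...,::-1])
W=world("top",d)
hsv=cv2.cvtColor(p,cv2.COLOR_RGB2HSV)
def rep(name,m,zz):
    n,l,st,ce=cv2.connectedComponentsWithStats(m.astype(np.uint8))
    for i in range(1,n):
        if st[i,4]>12:
            q=W[l==i]; r=cv2.minAreaRect(np.argwhere(l==i)[:,::-1].astype(np.float32))
            print(name,st[i],ce[i].round(1),"rect",np.round(r[0],1),np.round(r[1],1),round(r[2],1),"plane",plane("top",*r[0],zz).round(1),"z",np.percentile(q[:,2],[5,50,95]).round(0))
roi=np.zeros(d.shape,bool);roi[155:235,255:390]=1
H,S,V=hsv[...,0].astype(int),hsv[...,1],hsv[...,2]
rep("yellow",roi&(H>18)&(H<35)&(S>130)&(V>90),20)
rep("blue",roi&(H>100)&(H<130)&(S>100),65)
rep("red",roi&((H<6)|(H>174))&(S>150)&(V>70),78)
rep("wood",roi&(H>8)&(H<22)&(S>60)&(V>80),45)
```

```text
yellow [339 187   7   3  13] [342.  188.1] rect [342.1 188.1] [6.  1.9] 18.4 plane [ 624.2 -113.    20. ] z [ 16.  19. 596.]
yellow [348 189  36  32 102] [372.1 197.4] rect [372.5 196.3] [46.1 22.3] 42.3 plane [ 595.  -214.1   20. ] z [15. 25. 32.]
yellow [340 220  40   5  57] [357.8 220.9] rect [359.3 220.5] [ 3.  39.2] 84.0 plane [ 513.7 -168.1   20. ] z [14. 19. 23.]
blue [346 198   5  12  39] [347.9 203.7] rect [347.6 203.5] [10.9  4. ] 81.9 plane [ 563.7 -127.1   65. ] z [46. 62. 66.]
red [356 173  23   8  92] [370.4 176.8] rect [367.  176.5] [ 7. 22.] 90.0 plane [ 649.8 -190.6   78. ] z [61. 76. 82.]
red [296 204  22   2  44] [306.5 204.5] rect [306.5 204.5] [ 1. 21.] 90.0 plane [559.6   5.9  78. ] z [15. 25. 35.]
wood [266 194  56  28 703] [293.  208.8] rect [293.5 207.5] [27. 55.] 90.0 plane [555.4  49.2  45. ] z [ 1. 12. 47.]
```

View pics/topc.png

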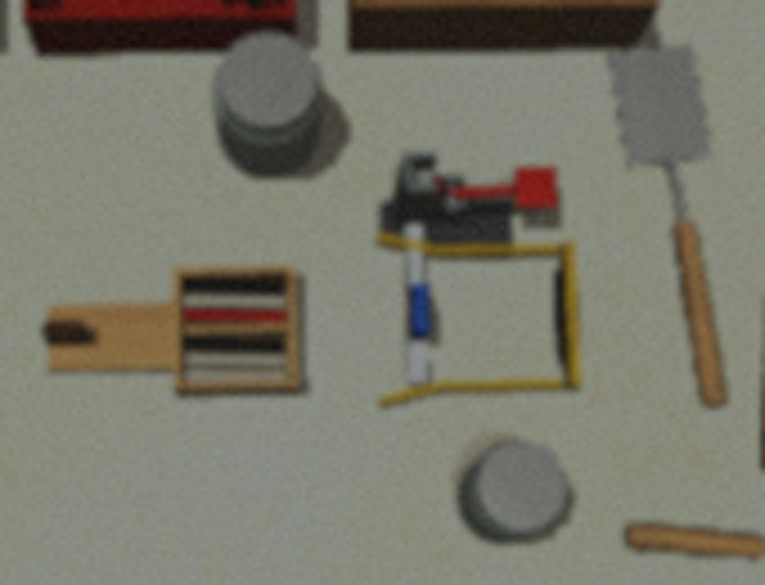

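View pics/scenec.png

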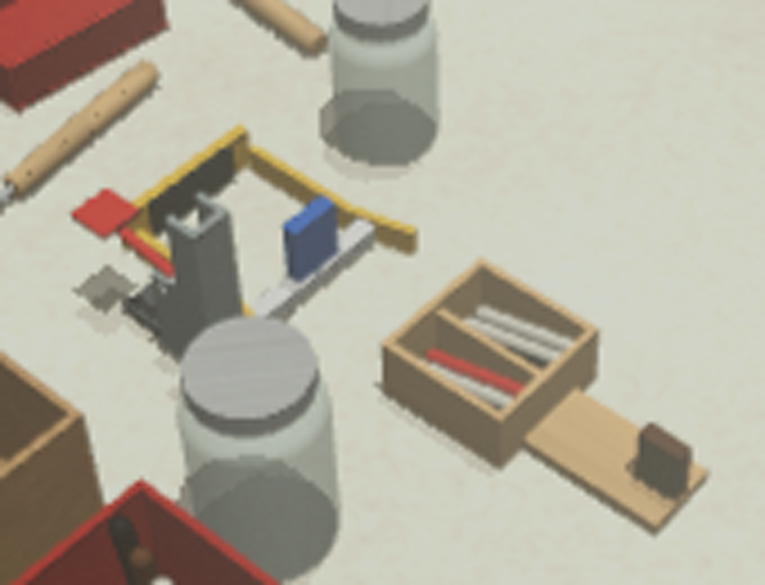

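```bash
cat > m.py <<'E'
from h import *
def masks(p):
    hsv=cv2.cvtColor(p,cv2.COLOR_RGB2HSV);H,S,V=[hsv[...,i].astype(int) for i in range(3)]
    return dict(blue=(H>100)&(H<130)&(S>90),red=((H<6)|(H>174))&(S>140)&(V>60),yel=(H>18)&(H<35)&(S>120)&(V>80),
      wood=(H>8)&(H<22)&(S>50)&(V>80),dark=(V<75)&((H<20)|(H>165)))
def rect(a):
    r=cv2.minAreaRect(a[:,:2].astype(np.float32));return np.round(cv2.boxPoints(r),1).tolist()
def run(n,p,d):
    W=world(n,d);M=masks(p)
    def sel(m,lo,hi,b):
        q=W[M[m]&(d>0)];return q[(q[:,2]>lo)&(q[:,2]<hi)&(q[:,0]>b[0])&(q[:,0]<b[1])&(q[:,1]>b[2])&(q[:,1]<b[3])]
    for nm,m,lo,hi,b in [("fin top","blue",59,150,(520,610,-160,-90)),("fin all","blue",25,150,(520,610,-160,-90)),("pad","red",70,90,(620,690,-240,-188)),
       ("tray top","wood",38,52,(480,640,-50,70)),("tongue","wood",3,18,(480,640,55,200)),("tgrip","dark",25,60,(520,600,90,170)),("end","yel",24,36,(500,640,-260,-200)),("wallN","yel",12,26,(500,530,-230,-138)),("wallF","yel",12,26,(590,640,-230,-138))]:
        q=sel(m,lo,hi,b)
        if len(q)<5: print(n,nm,len(q));continue
        a=cv2.fitLine(q[:,:2].astype(np.float32),cv2.DIST_HUBER,0,.01,.01).ravel()[:2]
        print(n,nm,len(q),"mean",q.mean(0).round(1),"min",np.percentile(q,3,0).round(1),"max",np.percentile(q,97,0).round(1),"dir",round(np.degrees(np.arctan2(a[1],a[0])),1),"mid",rect(q))
if __name__=="__main__":
    for n in("scene","top"):
        z=np.load(n+"0.npz");run(n,z["p"],z["d"])
E
python3 m.py
```

```text
scene fin top 37 mean [ 571.2 -127.6   65.7] min [ 554.4 -132.7   62.5] max [ 585.5 -123.1   69. ] dir 1.5 mid [[552.7000122070312, -123.5999984741211], [553.2000122070312, -133.89999389648438], [587.0999755859375, -132.3000030517578], [586.5999755859375, -122.0]]
scene fin all 37 mean [ 571.2 -127.6   65.7] min [ 554.4 -132.7   62.5] max [ 585.5 -123.1   69. ] dir 1.5 mid [[552.7000122070312, -123.5999984741211], [553.2000122070312, -133.89999389648438], [587.0999755859375, -132.3000030517578], [586.5999755859375, -122.0]]
scene pad 84 mean [ 656.2 -209.3   78.4] min [ 643.9 -225.    72.8] max [ 667.9 -190.3   81.8] dir 85.5 mid [[643.2999877929688, -225.39999389648438], [669.5999755859375, -225.6999969482422], [670.0, -188.8000030517578], [643.7000122070312, -188.5]]
scene tray top 398 mean [562.7   7.7  43.5] min [515.9 -37.4  38.3] max [605.7  52.   48. ] dir 47.2 mid [[511.8999938964844, 52.099998474121094], [514.0, -40.29999923706055], [608.0, -38.0], [605.7999877929688, 54.400001525878906]]
scene tongue 486 mean [564.2  97.3  10.1] min [535.9  57.7   5.9] max [584.6 145.6  13.
[... 2568 characters left out ...]
  34. ] dir 0.0 mid [[513.7000122070312, -238.39999389648438], [514.4000244140625, -250.8000030517578], [618.2000122070312, -244.8000030517578], [617.5, -232.39999389648438]]
top wallN 44 mean [ 514.2 -177.8   19.2] min [ 511.9 -225.5   14.1] max [ 516.2 -141.5   22.8] dir -89.8 mid [[511.1000061035156, -229.6999969482422], [515.9000244140625, -229.6999969482422], [516.4000244140625, -140.39999389648438], [511.6000061035156, -140.3000030517578]]
top wallF 50 mean [ 616.2 -179.8   17.5] min [ 613.7 -222.1   12.7] max [ 621.  -139.8   23.6] dir -89.6 mid [[613.0, -226.8000030517578], [620.7000122070312, -226.8000030517578], [621.7000122070312, -138.89999389648438], [614.0, -138.8000030517578]]
```

```bash
cat > go.py <<'E'
import sys
from h import *
from scipy.spatial.transform import Rotation as R
s=manip.read_state();t=[float(a) for a in sys.argv[1:5]]
A=R.from_euler("xyz",s["eef_rot"]);B=R.from_euler("xyz",[np.pi,0,t[3]])
print("t",s["clock"].__round__(2),"pos",s["eef_pos"].round(1),"rot",s["eef_rot"].round(3),"F",s["wrist_force"].round(1),"j",s["joints"].round(2))
print("delta",A.inv().apply(np.array(t[:3])-s["eef_pos"]).round(1),(A.inv()*B).as_rotvec().round(3))
E
python3 nudge.py '-37 -31 0 0 0 -0.12 | -74 -62 0 0 0 -0.24 | -111 -93 0 0 0 -0.36 | -148 -124 0 0 0 -0.36 | -185 -155 0 0 0 -0.36' 60
python3 go.py 568 -128 180 3.16
```

```text
clock: 0.6
eef_pos: [309.3, 306.2, 205.3]
eef_rot: [-3.141, -0.0, -3.13]
wrist_force: [1.1, 0.6, 0.3]
finger_gap: 60.7
finger_force: 0.0
t 0.6 pos [309.3 306.2 205.3] rot [-3.141 -0.    -3.13 ] F [1.1 0.6 0.3] j [ 0.7   0.04  1.82 -0.    1.28 -0.89]
delta [-253.6 -437.2   25.3] [-0.    -0.    -0.007]
```

```bash
python3 nudge.py '-25 -43 2 0 0 0 | -50 -86 4 0 0 0 | -75 -129 6 0 0 0 | -100 -172 8 0 0 0 | -125 -215 10 0 0 0'
python3 nudge.py '-25 -43 3 0 0 0 | -50 -86 6 0 0 0 | -75 -129 9 0 0 0 | -100 -172 12 0 0 0 | -125 -215 15 0 0 0'
python3 nudge.py '0 0 0 0 0 0 | 0 0 0 0 0 0'
python3 go.py 568 -128 140 3.16
python3 - <<'E'
from h import *
ims=[]
for n in("scene","top"):
    p,d=cam(n);np.savez(n+"1.npz",p=p,d=d)
    c=p[80:280,180:440] if n=="scene" else p[110:260,250:445]
    ims.append(cv2.resize(c,(390,300)))
cv2.imwrite("pics/g1.png",np.hstack(ims)[...,::-1])
E
```

```text
clock: 1.1
eef_pos: [436.8, 92.4, 195.4]
eef_rot: [3.142, 0.0, -3.13]
wrist_force: [1.0, 0.9, 0.8]
finger_gap: 60.2
finger_force: 0.0
clock: 1.6
eef_pos: [564.2, -121.2, 180.0]
eef_rot: [3.141, -0.0, -3.131]
wrist_force: [0.3, 1.0, 0.5]
finger_gap: 60.6
finger_force: 0.0
clock: 1.8
eef_pos: [563.3, -119.7, 179.5]
eef_rot: [3.141, -0.002, -3.132]
wrist_force: [-0.3, 0.9, -0.8]
finger_gap: 60.0
finger_force: 0.0
t 1.8 pos [ 563.3 -119.7  179.5] rot [ 3.141e+00 -2.000e-03 -3.132e+00] F [-0.3  0.9 -0.8] j [-0.27  0.38  1.48  0.    1.29 -1.85]
delta [-4.6 -8.4 39.4] [ 0.001 -0.002 -0.009]
```

View pics/g1.png

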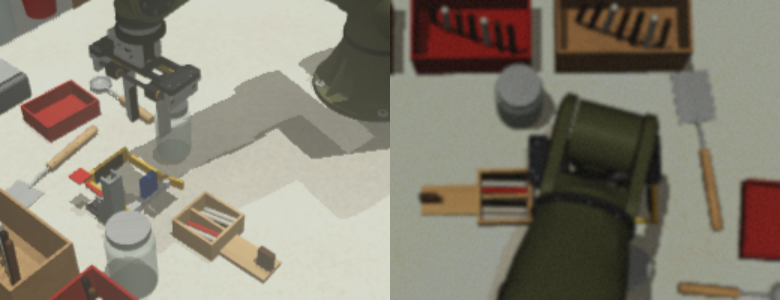

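The scene half shows the open fingers hanging just above the bay (fingertips about (130,115) and (172,140)), the blue grip at (149,183); clear to descend.

```bash
python3 nudge.py '-2 -4 40 0 0 0 | -4 -8 80 0 0 -0.01 | -5 -9 110 0 0 -0.01 | -5 -9 130 0 0 -0.01 | -5 -9 144 0 0 -0.01'
python3 nudge.py '0 0 0 0 0 0 | 0 0 0 0 0 0 | 0 0 0 0 0 0' 30
python3 - <<'E'
from h import *
p,d=cam("scene");c=p[80:280,180:440]
cv2.imwrite("pics/g2.png",cv2.resize(c,None,fx=3,fy=3)[...,::-1])
E
python3 go.py 568 -128 34 3.16
```

```text
clock: 2.4
eef_pos: [568.2, -126.8, 35.5]
eef_rot: [3.141, -0.001, -3.119]
wrist_force: [0.7, 0.0, 0.8]
finger_gap: 59.9
finger_force: 0.0
clock: 2.7
eef_pos: [569.4, -128.1, 37.9]
eef_rot: [-3.141, 0.002, -3.12]
wrist_force: [0.1, -0.4, 1.0]
finger_gap: 39.5
finger_force: 0.0
t 2.75 pos [ 569.4 -128.2   37.8] rot [-3.141e+00  2.000e-03 -3.120e+00] F [-0.6  0.4  0.4] j [-0.28  0.56  1.57 -0.    1.01 -1.88]
delta [1.4 0.2 3.8] [-0.001  0.002  0.003]
```

View pics/g2.png

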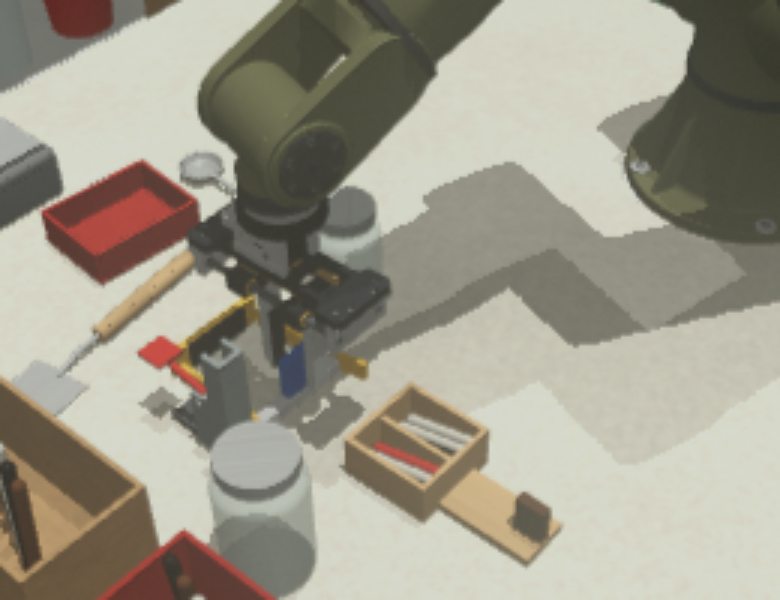

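The blue grip (292,370) sits between the two fingers, the mast (225,385) clear. Close.

```bash
python3 nudge.py '0 0 0 0 0 0 | 0 0 0 0 0 0 | 0 0 0 0 0 0 | 0 0 0 0 0 0 | 0 0 0 0 0 0' 20 10
python3 nudge.py '0 0 0 0 0 0 | 0 0 0 0 0 0 | 0 0 0 0 0 0' 8 10
python3 go.py 568 -128 34 3.16
```

```text
clock: 3.25
eef_pos: [568.7, -128.2, 36.5]
eef_rot: [3.142, -0.0, -3.12]
wrist_force: [-0.2, -0.0, -0.3]
finger_gap: 20.1
finger_force: 0.0
clock: 3.55
eef_pos: [568.7, -127.8, 36.4]
eef_rot: [3.141, -0.0, -3.121]
wrist_force: [-0.4, 3.1, 0.4]
finger_gap: 12.3
finger_force: 10.0
t 3.55 pos [ 568.7 -127.8   36.4] rot [ 3.141 -0.    -3.121] F [-0.4  3.1  0.4] j [-0.28  0.56  1.57  0.    1.01 -1.88]
delta [ 0.7 -0.2  2.4] [ 0.001 -0.     0.003]
```

```bash
python3 nudge.py '0 0 0 0 0 0 | 0 0 -3 0 0 0 | 0 0 -7 0 0 0 | 0 0 -11 0 0 0 | 0 0 -15 0 0 0' 8 50
python3 nudge.py '0 0 -4 0 0 0 | 0 0 -8 0 0 0 | 0 0 -12 0 0 0 | 0 0 -16 0 0 0 | 0 0 -20 0 0 0'
python3 nudge.py '0 0 -4 0 0 0 | 0 0 -8 0 0 0 | 0 0 -12 0 0 0 | 0 0 -16 0 0 0 | 0 0 -20 0 0 0'
python3 go.py 568 -128 34 3.16
```

```text
clock: 4.05
eef_pos: [568.6, -127.7, 49.7]
eef_rot: [3.141, -0.001, -3.121]
wrist_force: [11.6, 2.1, -22.2]
finger_gap: 11.5
finger_force: 50.0
clock: 4.55
eef_pos: [568.7, -127.7, 70.2]
eef_rot: [3.141, -0.001, -3.121]
wrist_force: [7.6, 3.0, -12.1]
finger_gap: 11.7
finger_force: 50.0
clock: 5.05
eef_pos: [568.6, -127.7, 89.7]
eef_rot: [3.141, -0.001, -3.121]
wrist_force: [12.2, 3.0, -23.4]
finger_gap: 11.9
finger_force: 50.0
t 5.05 pos [ 568.6 -127.7   89.7] rot [ 3.141e+00 -1.000e-03 -3.121e+00] F [ 12.2   3.  -23.4] j [-0.28  0.49  1.54  0.    1.11 -1.88]
delta [ 0.6 -0.3 55.7] [ 0.001 -0.001  0.003]
```

```bash
python3 nudge.py '0 0 -4 0 0 0 | 0 0 -8 0 0 0 | 0 0 -11 0 0 0 | 0 0 -12 0 0 0 | 0 0 -12 0 0 0'
python3 go.py 568 -128 34 3.16
python3 nudge.py '0 0 3 0 0 0 | 0 0 5 0 0 0 | 0 0 5 0 0 0' 8 15
python3 nudge.py '0 0 0 0 0 0 | 0 0 0 0 0 0 | 0 0 0 0 0 0 | 0 0 0 0 0 0' 40 10
python3 nudge.py '0 0 -15 0 0 0 | 0 0 -45 0 0 0 | 0 0 -85 0 0 0' 60
python3 nudge.py '0 0 0 0 0 0' 60
python3 - <<'E'
from h import *
p,d=cam("scene");np.savez("scene2.npz",p=p,d=d);c=p[80:280,180:440]
cv2.imwrite("pics/g3.png",cv2.resize(c,None,fx=2,fy=2)[...,::-1])
from m import *
W=world("scene",d);q=W[masks(p)["blue"]&(d>0)];q=q[(abs(q[:,0]-568)<40)&(abs(q[:,1]+128)<30)]
print(np.percentile(q,[3,50,97],0))
E
python3 go.py 558 132 34 1.58
```

```text
clock: 5.55
eef_pos: [568.7, -127.8, 102.9]
eef_rot: [3.141, -0.0, -3.121]
wrist_force: [2.5, 4.6, -5.1]
finger_gap: 11.8
finger_force: 50.0
t 5.55 pos [ 568.7 -127.8  102.9] rot [ 3.141 -0.    -3.121] F [ 2.5  4.6 -5.1] j [-0.28  0.47  1.53  0.    1.14 -1.88]
delta [ 0.7 -0.3 68.9] [ 0.001 -0.     0.003]
clock: 5.85
eef_pos: [568.7, -127.8, 97.8]
eef_rot: [3.141, -0.0, -3.12]
wrist_force: [2.8, 4.3, -5.9]
finger_gap: 12.2
finger_force: 15.0
clock: 6.25
eef_pos: [568.8, -128.3, 98.6]
eef_rot: [-3.141, 0.0, -3.12]
wrist_force: [-0.2, -0.1, 0.6]
finger_gap: 39.2
finger_force: 0.0
clock: 6.55
eef_pos: [568.1, -128.0, 184.3]
eef_rot: [3.141, -0.002, -3.12]
wrist_force: [-0.1, 0.2, -0.0]
finger_gap: 59.0
finger_force: 0.0
clock: 6.65
eef_pos: [570.7, -128.7, 190.1]
eef_rot: [-3.139, 0.009, -3.12]
wrist_force: [-0.0, 0.2, 0.3]
finger_gap: 59.8
finger_force: 0.0
[[ 561.96997801 -131.71372876  121.24516752]
 [ 565.82557085 -128.50666146  124.66800882]
 [ 571.63509409 -126.26317282  126.32360892]]
t 6.7 pos [ 569.8 -128.5  187.1] rot [-3.14   0.005 -3.12 ] F [ 0.3 -0.7 -0.3] j [-0.28  0.39  1.45 -0.    1.3  -1.88]
delta [  7.1 260.9 152.6] [0.003 0.006 1.583]
```

View pics/g3.png

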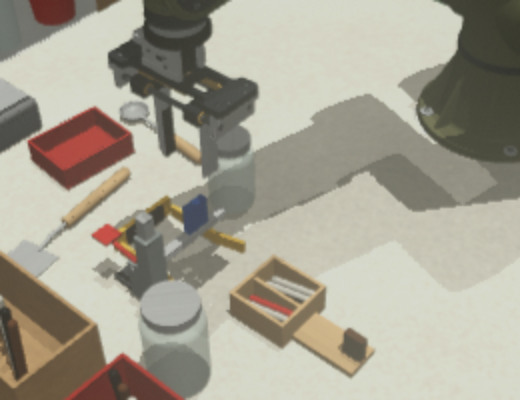

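Bar is held with the grip top at about z 125 mm, i.e. rail ≈ 0.060 (fourth notch); fingers are clear above. Now check the far jar's clearance to the gripper body.

```bash
python3 - <<'E'
from h import *
for n in("top","scene"):
    z=np.load(n+"0.npz");W=world(n,z["d"]).reshape(-1,3);ok=z["d"].ravel()>0
    q=W[ok&(abs(W[:,2]-140)<7)&(abs(W[:,0]-690)<70)&(abs(W[:,1]+10)<80)]
    print(n,len(q),cv2.minEnclosingCircle(q[:,:2].astype(np.float32)),np.percentile(q,[2,98],0).round(1).tolist())
E
python3 nudge.py '1 45 0 0 0 0.15 | 2 90 0 0 0 0.3 | 3 135 0 0 0 0.45 | 4 180 0 0 0 0.6 | 5 225 0 0 0 0.75' 60
python3 go.py 556 132 17 1.585
```

```text
top 368 ((715.405517578125, -20.698335647583008), 35.325504302978516) [[683.7, -51.0, 133.8], [745.5, 8.6, 144.3]]
scene 605 ((719.2553100585938, -18.547962188720703), 36.38198471069336) [[688.7, -49.6, 134.3], [751.8, 14.0, 143.4]]
clock: 7.2
eef_pos: [558.6, 95.3, 183.2]
eef_rot: [-3.141, -0.0, 2.443]
wrist_force: [1.6, 0.6, -0.6]
finger_gap: 59.7
finger_force: 0.0
t 7.2 pos [558.6  95.3 183.2] rot [-3.141 -0.     2.443] F [ 1.6  0.6 -0.6] j [ 0.1   0.36  1.5  -0.    1.29 -0.77]
delta [ 25.6  26.5 166.2] [-0.001 -0.     0.858]
```

```bash
python3 nudge.py '6 6 10 0 0 0.15 | 12 12 20 0 0 0.3 | 18 18 30 0 0 0.45 | 24 24 40 0 0 0.6 | 26 26 60 0 0 0.75'
python3 nudge.py '0 0 30 0 0 0.11 | 0 0 60 0 0 0.11 | 0 0 60 0 0 0.11'
python3 go.py 556 132 17 1.585
python3 - <<'E'
from h import *
p,d=cam("scene");c=p[130:330,230:490]
cv2.imwrite("pics/g4.png",cv2.resize(c,None,fx=2.5,fy=2.5)[...,::-1])
E
```

```text
clock: 7.7
eef_pos: [556.0, 131.0, 123.7]
eef_rot: [3.14, -0.0, 1.693]
wrist_force: [-0.0, -0.4, -0.5]
finger_gap: 60.1
finger_force: 0.0
clock: 8.0
eef_pos: [553.5, 129.8, 59.7]
eef_rot: [-3.135, 0.001, 1.589]
wrist_force: [-0.8, -0.8, -1.6]
finger_gap: 59.9
finger_force: 0.0
t 8.0 pos [553.5 129.8  59.7] rot [-3.135e+00  1.000e-03  1.589e+00] F [-0.8 -0.8 -1.6] j [ 0.17  0.5   1.6  -0.    1.05  0.15]
delta [ 2.2  2.8 42.7] [-0.007  0.001  0.004]
```

View pics/g4.png

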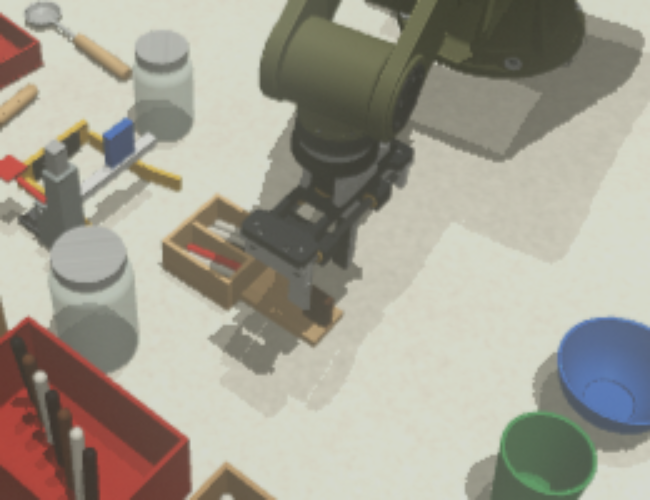

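The fingers ((300,290) and (345,245)) straddle the dark fin at (322,305), clear of both jars. Descend and close gently.

```bash
python3 nudge.py '2 2 18 0 0 0 | 2 2 36 0 0 0 | 2 2 42 0 0 0 | 2 2 42 0 0 0' 40
python3 nudge.py '0 0 0 0 0 0 | 0 0 0 0 0 0 | 0 0 0 0 0 0 | 0 0 0 0 0 0 | 0 0 0 0 0 0' 20 8
python3 nudge.py '0 0 0 0 0 0 | 0 0 0 0 0 0 | 0 0 0 0 0 0 | 0 0 0 0 0 0' 8 8
python3 nudge.py '0 0 0 0 0 0 | 0 0 0 0 0 0' 8 20
python3 - <<'E'
from h import *
from m import run
p,d=cam("top");run("top",p,d)
E
python3 go.py 556 132 17 1.585
```

```text
clock: 8.45
eef_pos: [558.0, 132.3, 22.1]
eef_rot: [3.142, 0.0, 1.589]
wrist_force: [0.3, 0.3, 0.4]
finger_gap: 40.2
finger_force: 0.0
clock: 8.95
eef_pos: [557.9, 132.3, 21.7]
eef_rot: [3.141, -0.0, 1.589]
wrist_force: [0.1, -0.6, 0.7]
finger_gap: 20.2
finger_force: 0.0
clock: 9.35
eef_pos: [557.8, 132.3, 21.5]
eef_rot: [-3.142, -0.0, 1.589]
wrist_force: [1.0, 0.4, 2.3]
finger_gap: 12.0
finger_force: 8.0
clock: 9.55
eef_pos: [557.8, 132.3, 21.5]
eef_rot: [-3.142, -0.0, 1.589]
wrist_force: [-0.5, 0.8, 1.5]
finger_gap: 11.7
finger_force: 20.0
top fin top 47 mean [ 564.7 -128.6  122.3] min [ 548.5 -133.5  112. ] max [ 580.3 -123.6  128.9] dir 3.6 mid [[547.7999877929688, -123.69999694824219], [547.9000244140625, -134.1999969482422], [581.7000122070312, -133.8000030517578], [581.5999755859375, -123.30000305175781]]
top fin all 47 mean [ 564.7 -128.6  122.3] min [ 548.5 -133.5  112. ] max [ 580.3 -123.6  128.9] dir 3.6 mid [[547.7999877929688, -123.69999694824219], [547.9000244140625, -134.1999969482422], [581.7000122070312, -133.8000030517578], [581.5999755859375, -123.30000305175781]]

[... 725 characters left out ...]
257.79998779296875], [619.0, -244.0], [616.5999755859375, -225.8000030517578]]
top wallN 42 mean [ 514.4 -177.6   18.6] min [ 512.1 -225.4   13.8] max [ 516.2 -141.1   23.7] dir -89.2 mid [[511.5, -230.0], [515.7000122070312, -230.0], [516.5, -140.10000610351562], [512.2999877929688, -140.0]]
top wallF 47 mean [ 616.1 -184.1   17.8] min [ 613.6 -222.2   13.7] max [ 619.5 -147.2   24.9] dir 89.9 mid [[612.5999755859375, -146.10000610351562], [614.0999755859375, -226.0], [620.4000244140625, -225.89999389648438], [618.9000244140625, -146.0]]
t 9.6 pos [557.8 132.3  21.5] rot [3.142 0.    1.589] F [-1.1 -0.3  2. ] j [ 0.17  0.56  1.61 -0.    0.97  0.15]
delta [-0.2 -1.8  4.5] [0.    0.    0.004]
```

```bash
python3 nudge.py '-8 1 0 0 0 0 | -22 4 0 0 0 0.004 | -37 7 0 0 0 0.008 | -50 9 0 0 0 0.008 | -60 9 0 0 0 0.008'
python3 nudge.py '-4 0 0 0 0 0 | -8 0 0 0 0 0 | -8 0 0 0 0 0'
python3 go.py 567.5 -63 21.5 1.58
python3 - <<'E'
from h import *
from m import run
p,d=cam("top");run("top",p,d)
p,d=cam("scene");run("scene",p,d)
E
```

```text
clock: 10.1
eef_pos: [568.2, 70.9, 21.5]
eef_rot: [3.141, -0.0, 1.58]
wrist_force: [-0.4, 2.8, 1.3]
finger_gap: 11.8
finger_force: 20.0
clock: 10.4
eef_pos: [568.0, 63.8, 21.5]
eef_rot: [3.142, 0.001, 1.581]
wrist_force: [-0.4, -4.0, 2.3]
finger_gap: 12.1
finger_force: 20.0
t 10.4 pos [568.   63.8  21.5] rot [3.142e+00 1.000e-03 1.581e+00] F [-0.4 -4.   2.3] j [ 0.05  0.56  1.62 -0.    0.97  0.04]
delta [-1.268e+02 -1.800e+00  1.000e-01] [0.    0.001 0.001]
top fin top 47 mean [ 564.1 -128.6  122.5] min [ 548.4 -133.6  110.7] max [ 580.6 -123.8  127.5] dir -4.5 mid [[548.0, -133.39999389648438], [581.7000122070312, -133.89999389648438], [581.7999877929688, -123.9000015258789], [548.2000122070312, -123.4000015258789]]
top fin all 47 mean [ 564.1 -128.6  122.5] min [ 548.4 -133.6  110.7] max [ 580.6 -123.8  127.5] dir -4.5 mid [[548.0, -133.39999389648438], [581.7000122070312, -133.89999389648438], [581.7999877929688, -123.9000015258789], [548.2000122070312, -123.4000015258789]]
top pad 70 mean [ 649.8 -211.2   76.4] min [ 638.2 -223.4   71.6] max [ 661.4 -194.9   81. ] dir 86.4 mid [[
[... 2550 characters left out ...]
238.2   34.3] dir 2.1 mid [[518.2999877929688, -248.39999389648438], [611.5999755859375, -248.60000610351562], [611.5999755859375, -238.10000610351562], [518.2999877929688, -237.89999389648438]]
scene wallN 19 mean [ 520.1 -177.4   21. ] min [ 516.8 -226.2   18.2] max [ 522.4 -138.4   23. ] dir -89.8 mid [[516.0, -138.1999969482422], [517.9000244140625, -226.39999389648438], [524.7000122070312, -226.3000030517578], [522.7999877929688, -138.10000610351562]]
scene wallF 12 mean [ 621.  -215.5   19.7] min [ 618.2 -228.5   17.1] max [ 624.3 -202.    21.8] dir 81.4 mid [[617.7000122070312, -228.6999969482422], [623.0, -229.0], [624.9000244140625, -200.10000610351562], [619.5, -199.8000030517578]]
```

```bash
python3 nudge.py '-8 0 0 0 0 0 | -20 0 0 0 0 0 | -32 0 0 0 0 0 | -44 0 0 0 0 0 | -54 0 0 0 0 0'
python3 nudge.py '-12 0 0 0 0 0 | -24 0 0 0 0 0 | -36 0 0 0 0 0 | -44 0 0 0 0 0 | -50 0 0 0 0 0'
python3 nudge.py '-2 0 0 0 0 0 | -4 0 0 0 0 0 | -6 0 0 0 0 0 | -8 0 0 0 0 0'
python3 go.py 567.5 -63 21.5 1.58
```

```text
clock: 11.0
eef_pos: [568.5, 9.2, 21.5]
eef_rot: [-3.142, -0.0, 1.58]
wrist_force: [0.2, 3.9, 1.9]
finger_gap: 11.8
finger_force: 20.0
clock: 11.5
eef_pos: [569.0, -40.3, 21.5]
eef_rot: [3.142, -0.0, 1.58]
wrist_force: [-0.3, 3.9, 2.8]
finger_gap: 11.7
finger_force: 20.0
clock: 11.9
eef_pos: [569.1, -47.4, 21.5]
eef_rot: [3.142, -0.0, 1.581]
wrist_force: [0.0, 5.0, 3.2]
finger_gap: 12.0
finger_force: 20.0
t 11.9 pos [569.1 -47.4  21.5] rot [ 3.142 -0.     1.581] F [0.  5.  3.2] j [-0.15  0.56  1.62  0.    0.96 -0.16]
delta [-15.6  -1.8  -0. ] [ 0.    -0.     0.001]
```

```bash
python3 nudge.py '-2 0 0 0 0 0 | -4 -0.2 0 0 0 0 | -6 -0.4 0 0 0 0 | -8 -0.5 0 0 0 0 | -10 -0.5 0 0 0 0'
python3 nudge.py '-1 0 0 0 0 0 | -2 0 0 0 0 0 | -3 0 0 0 0 0'
python3 go.py 567.5 -63 21.5 1.58
```

```text
clock: 12.4
eef_pos: [568.7, -57.7, 21.4]
eef_rot: [-3.142, -0.0, 1.581]
wrist_force: [-0.3, 5.6, 3.8]
finger_gap: 12.1
finger_force: 20.0
clock: 12.7
eef_pos: [568.8, -60.6, 21.5]
eef_rot: [3.142, -0.0, 1.581]
wrist_force: [0.6, 4.9, 3.6]
finger_gap: 11.7
finger_force: 20.0
t 12.7 pos [568.8 -60.6  21.5] rot [ 3.142 -0.     1.581] F [0.6 4.9 3.6] j [-0.17  0.56  1.61  0.    0.97 -0.18]
delta [-2.4 -1.3 -0. ] [ 0.    -0.     0.001]
```

```bash
python3 nudge.py '-0.7 0 0 0 0 0 | -1.4 0 0 0 0 0 | -1.4 0 0 0 0 0'
python3 nudge.py '-0.7 0 0 0 0 0 | -1.4 0 0 0 0 0 | -1.4 0 0 0 0 0'
python3 go.py 567.5 -63 21.5 1.58
```

```text
clock: 13.0
eef_pos: [568.8, -62.1, 21.5]
eef_rot: [3.142, 0.0, 1.581]
wrist_force: [-1.4, 3.5, 3.9]
finger_gap: 12.2
finger_force: 20.0
clock: 13.3
eef_pos: [568.8, -62.8, 21.4]
eef_rot: [-3.142, -0.001, 1.581]
wrist_force: [0.7, 8.9, 4.5]
finger_gap: 12.3
finger_force: 20.0
t 13.3 pos [568.8 -62.8  21.4] rot [-3.142e+00 -1.000e-03  1.581e+00] F [0.7 8.9 4.5] j [-0.17  0.56  1.61  0.    0.97 -0.19]
delta [-0.2 -1.3 -0.1] [-0.    -0.001  0.001]
```

Contact begins where predicted (y ≈ -62.5). Press on a little.

```bash
python3 nudge.py '-0.7 0 0 0 0 0 | -1.2 0 0 0 0 0 | -1.2 0 0 0 0 0'
python3 nudge.py '-0.6 0 0 0 0 0 | -0.6 0 0 0 0 0 | -0.6 0 0 0 0 0'
```

```text
clock: 13.6
eef_pos: [568.8, -63.0, 21.5]
eef_rot: [-3.142, -0.002, 1.581]
wrist_force: [-0.2, 16.2, 5.6]
finger_gap: 11.9
finger_force: 20.0
clock: 13.9
eef_pos: [568.8, -63.2, 21.5]
eef_rot: [-3.142, -0.003, 1.581]
wrist_force: [0.2, 19.6, 6.1]
finger_gap: 11.8
finger_force: 20.0
```

```bash
python3 nudge.py '0 0 0 0 0 0 | 0.6 0 0 0 0 0 | 1.2 0 0 0 0 0'
python3 nudge.py '0 0 0 0 0 0 | 0 0 0 0 0 0 | 0 0 0 0 0 0' 40
python3 nudge.py '0 0 -15 0 0 0 | 0 0 -40 0 0 0 | 0 0 -80 0 0 0 | 0 0 -125 0 0 0' 30
python3 go.py 652.5 -212 120 1.58
python3 - <<'E'
from h import *
from m import run
p,d=cam("scene");run("scene",p,d);c=p[130:280,190:385]
cv2.imwrite("pics/g5.png",cv2.resize(c,None,fx=4,fy=4)[...,::-1])
E
```

```text
clock: 14.2
eef_pos: [568.9, -63.1, 21.5]
eef_rot: [3.141, -0.001, 1.581]
wrist_force: [1.0, 6.1, 3.3]
finger_gap: 12.0
finger_force: 20.0
clock: 14.5
eef_pos: [568.6, -64.4, 21.2]
eef_rot: [-3.141, 0.0, 1.581]
wrist_force: [-0.0, 0.2, 0.0]
finger_gap: 32.6
finger_force: 0.0
clock: 14.9
eef_pos: [568.2, -64.1, 148.2]
eef_rot: [-3.14, -0.0, 1.581]
wrist_force: [0.0, -0.4, -0.4]
finger_gap: 29.9
finger_force: 0.0
t 14.9 pos [568.2 -64.1 148.2] rot [-3.14  -0.     1.581] F [ 0.  -0.4 -0.4] j [-0.18  0.4   1.52 -0.    1.22 -0.19]
delta [-148.8   82.9   28.1] [-0.001 -0.     0.001]
scene fin top 31 mean [ 572.7 -126.9  125.7] min [ 557.9 -131.9  123.1] max [ 585.8 -122.4  129. ] dir 4.3 mid [[551.7000122070312, -130.60000610351562], [587.7000122070312, -132.60000610351562], [588.2999877929688, -121.5999984741211], [552.2999877929688, -119.5999984741211]]
scene fin all 31 mean [ 572.7 -126.9  125.7] min [ 557.9 -131.9  123.1] max [ 585.8 -122.4  129. ] dir 4.3 mid [[551.7000122070312, -130.60000610351562], [587.7000122070312, -132.60000610351562], [588.2999877929688, -121.5999984741211], [
[... 414 characters left out ...]
9755859375, -47.29999923706055], [568.5999755859375, -49.5], [576.2999877929688, -49.29999923706055], [576.2000122070312, -47.099998474121094]]
scene tongue 0
scene tgrip 0
scene end 2
scene wallN 6 mean [ 517.8 -145.7   18.7] min [ 515.3 -148.2   15.9] max [ 519.9 -142.4   21.1] dir -61.2 mid [[515.2999877929688, -142.60000610351562], [515.7000122070312, -148.5], [520.4000244140625, -148.1999969482422], [520.0, -142.3000030517578]]
scene wallF 16 mean [ 620.2 -214.8   20.6] min [ 615.5 -227.1   17.5] max [ 624.4 -201.3   23.1] dir 82.5 mid [[614.7000122070312, -227.10000610351562], [622.2999877929688, -227.8000030517578], [624.9000244140625, -199.5], [617.2999877929688, -198.8000030517578]]
```

View pics/g5.png

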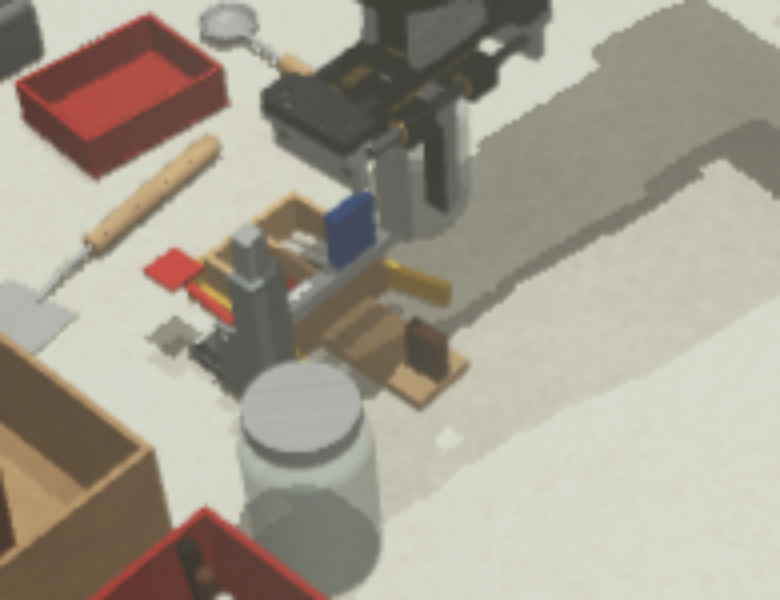

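The tray is in the bay with its tongue under the raised bar; dark fin at (428,350), red pad at (172,268) free. Go to the pad with the fingers shut.

```bash
python3 nudge.py '-30 0 -15 0 0 0 | -70 5 -15 0 0 0 | -110 18 -15 0 0 0 | -140 45 -10 0 0 0 | -149 82 0 0 0 0' 0 10
python3 nudge.py '0 0 10 0 0 0 | 0 2 30 0 0 0 | 0 2 45 0 0 0 | 0 2 45 0 0 0' 0
python3 go.py 653 -212 82 1.58
python3 - <<'E'
from h import *
p,d=cam("scene");c=p[150:270,180:336]
cv2.imwrite("pics/g6.png",cv2.resize(c,None,fx=5,fy=5)[...,::-1])
E
```

```text
clock: 15.45
eef_pos: [652.6, -215.9, 148.5]
eef_rot: [3.139, 0.002, 1.577]
wrist_force: [0.2, -1.0, 0.0]
finger_gap: 0.4
finger_force: 0.0
clock: 15.85
eef_pos: [653.0, -211.6, 99.6]
eef_rot: [-3.138, -0.001, 1.581]
wrist_force: [0.1, 0.1, -0.6]
finger_gap: 0.3
finger_force: 0.0
t 15.85 pos [ 653.  -211.6   99.6] rot [-3.138e+00 -1.000e-03  1.581e+00] F [ 0.1  0.1 -0.6] j [-0.37  0.7   1.18 -0.    1.26 -0.38]
delta [-0.5  0.  17.6] [-0.003 -0.001  0.001]
```

View pics/g6.png

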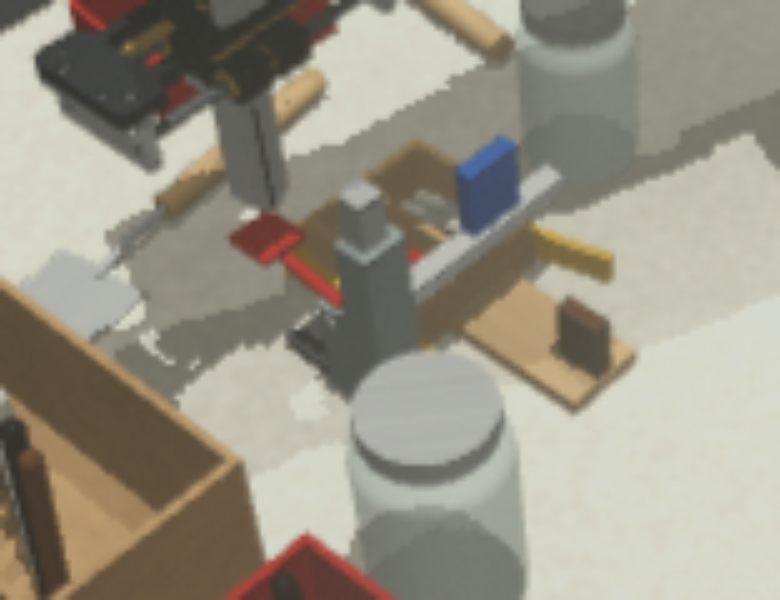

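The shut fingers (255,200) hang right above the red pad (265,238). Press gently.

```bash
python3 nudge.py '0 0 8 0 0 0 | 0 0 15 0 0 0 | 0 0 19 0 0 0 | 0 0 22 0 0 0 | 0 0 24 0 0 0'
python3 nudge.py '0 0 2 0 0 0 | 0 0 4 0 0 0 | 0 0 6 0 0 0 | 0 0 8 0 0 0 | 0 0 9 0 0 0'
python3 go.py 653 -212 64 1.58
```

```text
clock: 16.4
eef_pos: [654.4, -212.2, 77.6]
eef_rot: [3.141, 0.0, 1.581]
wrist_force: [-2.2, -0.8, 5.6]
finger_gap: 0.5
finger_force: 2.7
clock: 16.9
eef_pos: [654.6, -213.1, 69.3]
eef_rot: [3.14, 0.002, 1.581]
wrist_force: [0.1, -3.9, 5.6]
finger_gap: 0.5
finger_force: 2.5
t 16.9 pos [ 654.6 -213.1   69.3] rot [3.140e+00 2.000e-03 1.581e+00] F [ 0.1 -3.9  5.6] j [-0.37  0.73  1.2  -0.    1.21 -0.38]
delta [ 1.1 -1.6  5.3] [0.002 0.002 0.001]
```

```bash
python3 nudge.py '0 0 2 0 0 0 | 0 0 4 0 0 0 | 0 0 5 0 0 0 | 0 0 5.5 0 0 0'
python3 nudge.py '0 0 0.5 0 0 0 | 0 0 0.5 0 0 0 | 0 0 0.5 0 0 0 | 0 0 0.5 0 0 0 | 0 0 0.5 0 0 0'
python3 - <<'E'
from m import *
p,d=cam("scene");W=world("scene",d);q=W[masks(p)["blue"]&(d>0)];q=q[(abs(q[:,0]-568)<40)&(abs(q[:,1]+128)<30)]
print(len(q),np.percentile(q,[50,97],0).round(1))
E
```

```text
clock: 17.3
eef_pos: [654.7, -212.9, 63.5]
eef_rot: [3.14, 0.002, 1.581]
wrist_force: [-0.4, -7.2, 4.9]
finger_gap: 0.6
finger_force: 3.5
clock: 17.8
eef_pos: [654.7, -213.0, 63.2]
eef_rot: [3.14, 0.002, 1.581]
wrist_force: [-0.5, -7.0, 4.9]
finger_gap: 0.4
finger_force: 3.6
49 [[ 575.  -125.6   99.1]
 [ 586.5 -121.3  103. ]]
```

The bar is sinking (grip top 125 → 102 mm). Keep holding.

```bash
for i in 1 2 3; do python3 nudge.py '0 0 0 0 0 0 | 0 0 0 0 0 0 | 0 0 0 0 0 0 | 0 0 0 0 0 0 | 0 0 0 0 0 0' | grep -E "clock|wrist|pos"; done
cat > b.py <<'E'
from m import *
p,d=cam("scene");W=world("scene",d);q=W[masks(p)["blue"]&(d>0)];q=q[(abs(q[:,0]-568)<40)&(abs(q[:,1]+128)<30)]
print(len(q),np.percentile(q,[50,97],0).round(1))
E
python3 b.py
```

```text
clock: 18.35
eef_pos: [654.7, -213.0, 63.1]
wrist_force: [0.6, -6.5, 4.9]
clock: 18.85
eef_pos: [654.6, -213.0, 63.1]
wrist_force: [-0.3, -7.9, 5.5]
clock: 19.35
eef_pos: [654.7, -213.0, 63.2]
wrist_force: [0.2, -6.1, 6.0]
40 [[ 572.4 -127.6   69.4]
 [ 586.2 -122.5   72.2]]
```

```bash
for i in 1 2; do python3 nudge.py '0 0 0 0 0 0 | 0 0 0 0 0 0 | 0 0 0 0 0 0 | 0 0 0 0 0 0 | 0 0 0 0 0 0' | grep -E "clock|wrist|pos"; done
python3 b.py
python3 nudge.py '0 0 -4 0 0 0 | 0 0 -9 0 0 0 | 0 0 -15 0 0 0 | 0 0 -40 0 0 0 | 0 0 -80 0 0 0'
python3 nudge.py '-30 0 -20 0 0 0 | -70 0 -40 0 0 0 | -110 0 -40 0 0 0 | -150 0 -40 0 0 0 | -150 0 -40 0 0 0'
python3 b.py
python3 - <<'E'
from h import *
from m import run
p,d=cam("top");run("top",p,d)
p,d=cam("scene");run("scene",p,d);c=p[150:270,180:336]
cv2.imwrite("pics/g7.png",cv2.resize(c,None,fx=5,fy=5)[...,::-1])
E
```

```text
clock: 19.9
eef_pos: [654.7, -213.0, 63.2]
wrist_force: [-0.7, -6.9, 6.0]
clock: 20.4
eef_pos: [654.7, -212.9, 63.2]
wrist_force: [0.5, -6.5, 6.0]
40 [[ 571.6 -127.3   69.4]
 [ 585.9 -122.1   72. ]]
clock: 20.95
eef_pos: [653.0, -211.1, 140.4]
eef_rot: [-3.136, -0.003, 1.581]
wrist_force: [0.4, -0.1, -0.6]
finger_gap: 0.7
finger_force: 0.0
clock: 21.45
eef_pos: [654.2, -366.3, 181.0]
eef_rot: [-3.14, -0.001, 1.577]
wrist_force: [-1.0, 0.1, 0.1]
finger_gap: 0.7
finger_force: 0.0
40 [[ 571.6 -127.9   69.9]
 [ 586.5 -122.8   72.2]]
top fin top 39 mean [ 564.3 -129.    67.3] min [ 549.1 -134.4   60.5] max [ 580.9 -124.6   72.9] dir 0.4 mid [[548.7999877929688, -134.1999969482422], [580.9000244140625, -135.0], [581.2000122070312, -125.0], [549.0, -124.30000305175781]]
top fin all 46 mean [ 564.4 -128.3   64. ] min [ 548.4 -134.4   43.7] max [ 580.8 -123.2   72.8] dir 0.1 mid [[547.7999877929688, -124.0999984741211], [548.2999877929688, -135.10000610351562], [581.5, -133.6999969482422], [581.0999755859375, -122.69999694824219]]
top pad 69 mean [ 649.7 -211.4   76.9] min [ 637.9 -223.6   70
[... 1394 characters left out ...]
33.89999389648438], [586.9000244140625, -133.8000030517578], [586.7999877929688, -121.5]]
scene pad 86 mean [ 656.4 -209.8   78.4] min [ 643.5 -224.1   73.6] max [ 669.4 -193.5   81.6] dir 86.6 mid [[641.0999755859375, -189.5], [642.2000122070312, -225.1999969482422], [671.5999755859375, -224.3000030517578], [670.4000244140625, -188.60000610351562]]
scene tray top 1
scene tongue 0
scene tgrip 0
scene end 1
scene wallN 4
scene wallF 16 mean [ 620.1 -214.6   20.1] min [ 615.9 -227.7   17.4] max [ 623.4 -202.2   22.4] dir 81.4 mid [[615.4000244140625, -227.89999389648438], [622.2999877929688, -228.39999389648438], [624.2000122070312, -201.3000030517578], [617.2999877929688, -200.8000030517578]]
```

View pics/g7.png

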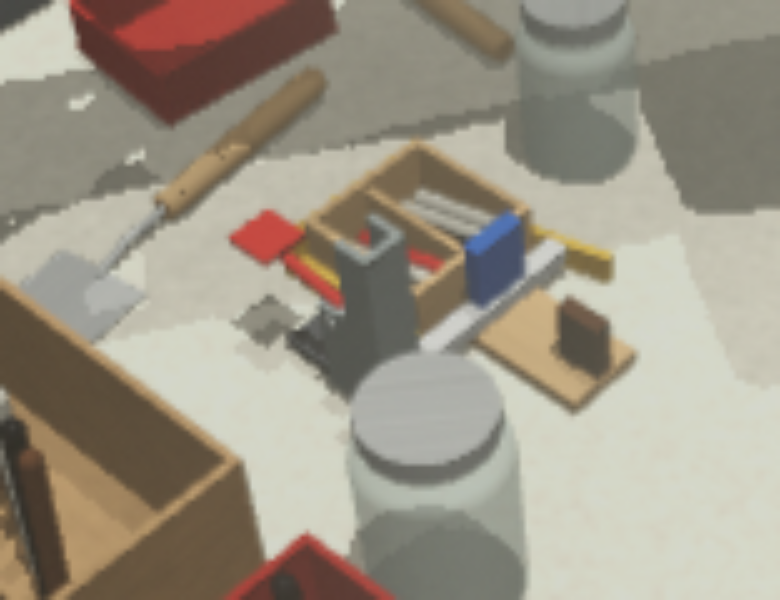

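The bar (500,295) lies on the tongue (grip top 69.6 mm, so rail ≈ 0.0045). The pad (265,238) is back at 78 mm, the tray is in the bay, and the arm is clear.

```bash
python3 nudge.py '0 0 0 0 0 0 | 0 0 0 0 0 0 | 0 0 0 0 0 0' | head -3; python3 -c "
from cell import manip
print(manip.sign_off())"
```

```text
clock: 21.9
eef_pos: [656.1, -361.2, 182.8]
eef_rot: [3.141, 0.0, 1.582]
the job is handed in; nothing more can be done
None
```

The job is handed in at 21.9 s with the tray home, the bar down on its tongue and the release pad sprung back; the peak wrist reading while pressing was 19.6 N (roughly 15 N on the stop, above the 10 N asked), and no verdict was returned.

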